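# Return three reagent bottles to their own spill trays

## Task

The three reagent bottles have been put back in each other's spill trays. Swap them round so that each stands upright in the middle of the tray of its own size - small bottle in the small tray, medium in the medium, large in the large; the empty black mat is free for setting a bottle down on the way. Set the glass bottles down gently without tipping them over, and leave the timer, blue tube rack and petri dish where they are.

Things in the scene. Friction and masses are not known exactly. Their poses are not given: they have to be found in the camera images.
- bottle_small_mid (a point): the small reagent bottle, clear glass body, green screw cap: upright, round, 48 mm across the body, 101 mm tall with its cap (32 mm across, fixed to the bottle), 0.13 to 0.25 kg, loose. This point is its centre, half-way up, 50.5 mm above its underside; z points up. The body can be gripped across its width at this height.
- bottle_medium_mid (a point): the medium reagent bottle, brown glass body, black screw cap: upright, round, 53 mm across the body, 115 mm tall with its cap (33 mm across, fixed to the bottle), 0.13 to 0.25 kg, loose. This point is its centre, half-way up, 57.5 mm above its underside; z points up. The body can be gripped across its width at this height.
- bottle_large_mid (a point): the large reagent bottle, clear glass body, blue screw cap: upright, round, 58 mm across the body, 128 mm tall with its cap (38 mm across, fixed to the bottle), 0.13 to 0.25 kg, loose. This point is its centre, half-way up, 64 mm above its underside; z points up. The body can be gripped across its width at this height.
- tray_small: the small round white spill tray, open on top: 84 mm outside, 76 mm inside diameter, rim 14 mm high, floor 3 mm thick; it does not move. Origin: centre of its underside, z up. At the start one wrong bottle stands in it.
- tray_medium: the medium round white spill tray, open on top: 106 mm outside, 98 mm inside diameter, rim 14 mm high, floor 3 mm thick; it does not move. Origin: centre of its underside, z up. At the start one wrong bottle stands in it.
- tray_large: the large round white spill tray, open on top: 128 mm outside, 120 mm inside diameter, rim 14 mm high, floor 3 mm thick; it does not move. Origin: centre of its underside, z up. At the start one wrong bottle stands in it.
- mat: square black rubber mat, 110 x 110 x 3 mm, does not move, empty at the start: a free spot for setting a bottle down on the way. Origin: centre of its underside, z up.
- timer_mid (a point): bystander: white lab timer lying on the bench, 62 x 68 x 20 mm, loose; this point is its centre, 10 mm up. Leave alone.
- tube_block_mid (a point): bystander: low blue rack with small tubes, 66 x 105 x 33 mm, loose; this point is its centre, 16.5 mm up. Leave alone.
- petri_mid (a point): bystander: closed petri dish, 62 mm across, 16 mm high, loose; this point is its centre, 8 mm up. Leave alone.
Not all that is in view belongs to the job. Leave any yellow look-alike of the part that bears bottle_small_mid alone.

How it is judged:
By the outcome, as a careful person would: the job done as asked, in the order asked, and still so for the second after the job is handed in, with the robot touching nothing.
It also fails if it takes over 118 s, if anything falls off the work surface, if the arm or the gripper's body presses on something with over 40 N, if the wrist force passes 120 N, or if a joint passes its speed limit or range.

## Robot

A 6-joint arm with a two-finger parallel gripper is mounted at the origin on a cart in front of the work surface, level with it; the furniture and walls round the work are solid. World frame = base frame: x ahead of the robot, y to its left, z up, the work surface at z = 0. Lengths are in m, angles in rad, forces in N, time in s.
With the tool pointing down it reaches from about 0.225 to 0.875 m from the base axis. Payload 3.4 kg.
Tool frame: the origin (TCP) lies where the fingers leave the gripper's body, on its centre line; the fingertips stand 73 mm ahead of it and the grasp point (between the pads) lies 54 mm ahead of it; x points along the fingers, y is the direction in which the jaws open and shut, and the axes are right-handed (so a half turn about x gives the same grasp; the last joint's range is limited). The gripper opens to 85 mm and grips with 20 to 120 N. Pads are 22 mm wide; open, the fingers measure 114 mm over their backs; the gripper's body (76 mm by 85 mm) begins 54 mm behind the grasp point. The pads swing forward as they close: fully open they stand 13 mm farther back than shut.
Start: joints at [-1.279, 0.276, 1.505, -0, 1.361, -0.121], TCP at [0.231, -0.527, 0.304] pointing down, gripper open.
Joint ranges: [-2.89, 2.89], [-0.75, 2.08], [0.22, 2.7], [-1.18, 4.32], [0.11, 2.71], [-2.7, 2.7]. Speed limits (rad/s): [2.57, 2.57, 3.14, 3.14, 3.14, 3.14].

## Interface

Orientations are given as a unit quaternion [w, x, y, z].
In Python, from rig import manip gives the robot as it stands.
- The arm moves only by the tool play_rows, never from a script. Its argument "steps" is a list of rows, each a list of 5 numbers: the closure, from 0 (fully open) to 1 (shut), then the shift along the tool's x, y, z as a fraction of full scale, then the turn about the tool's x as a fraction of full scale. In form: [[grip, tx, ty, tz, twist], ...]. A call has 1 to 20 rows; each row shifts and turns the commanded pose from where the row before left it, along the tool's axes as they then stand; what a row does not reach is not made up. Full scale, the value 1, is 0.03 m for a shift and 6 degrees for a turn. A row lasts 1/10 s, in which the tool goes at most 50 mm and 8.59 degrees, less where a joint would pass 70% of its speed; a pose out of reach is approached as far as the arm can. A call with a number of a shift or a turn outside -1 to 1 is refused whole. A call with a gripper value outside its range is refused whole. The fingers move at their own pace and stop on an object; "newtons" is the grip in N (left out, the last holds). Time passes only in rows, so rows that do not move let the fingers close. It gives the time, the measured TCP pose, the force and the opening at its end, in the units of the state.
- manip.get_state(): the state, without advancing time (a new reading comes with each control period).
- manip.get_image(name): name is "side" or "top"; returns (picture, depth): 480x640x3 uint8, red, green, blue; 480x640 float32, m along the optical axis (not along the pixel's ray), 0 where there is no reading.
- manip.camera_model(name): a dict with "mtx" (3x3 intrinsics, pixels), "k1" (the pictures are not rectified: a ray, as slopes to the right and down, at radius r is drawn at 1 + k1 r^2 times it, then the intrinsics apply), "R" (3x3) and "t" (3): a world point X has camera coordinates R X + t. Camera axes: x right, y down, z forward; pixel columns grow to the right and rows downward; lengths in m; the calibration is good to about 2 mm. A picture is of the moment at which its call begins. camera_model takes no time and is no camera call.
- manip.sign_off(): hands the job in, once; it reports no verdict.
Trained networks look in the newest picture that a camera, given by its name, has taken for a name from the list of things; names that differ only in an ending like _2 or _b are one class to them, and where a whole thing is asked for, a point or a joint stands for the part that bears it (a point fixed in the world has none). Each returns a list of dicts, best first, with "conf" (0 to 1); they miss things now and then, are a little off and sometimes report something else, mostly with a low value. They report only what shows in the picture. A call takes as long as a camera call. They do not tell look-alikes from the thing itself.
- manip.regions_of(camera, query): "mask" (480x640 bool, what is visible of it).
- manip.mark_of(camera, query): "location" ([x, y, z] in m, in the coordinates of the camera as it stood for that picture, good to about 4 mm: a listed point, or the origin of a listed thing).
The state is a dict: "clock": time; "qpos": joint angles; "qd": joint speeds; "effort": joint torques, N m; "position": TCP position; "ee_rot": TCP orientation; "contact_force": force on the tool from outside, world axes, zero at the start; "moment": the same for the moment, N m; "width": finger opening in m.
Only numpy, scipy, OpenCV 4.12 (cv2) and the standard library are available. Lean on these libraries where they do the work, as an engineer would, in place of code of your own. Each camera call takes 0.05 s, during which the arm holds its last target.

## Working session

There is one attempt and no reset: what is moved stays moved. The work goes in short steps, Python scripts to look and compute and a tool call to move; the robot and the scene stay as the last step left them, time stands still between calls to the robot, and variables do not carry over. Pictures are saved under pics/ and viewed, and the job is handed in when it is done.

Besides the shell and the picture viewer there is one more tool, called after "Call:" as name(argument=value, ...) on one line, values as JSON. play_rows: Moves the arm, as the interface text tells. Its arguments: {"type":"object","properties":{"steps":{"type":"array","items":{"type":"array","items":{"type":"number"}}},"newtons":{"type":"number"}},"required":["steps"]}

```bash
mkdir -p pics; cat > h.py <<'E'
from rig import manip
import numpy as np, cv2
def w(cam,p):
    m=manip.camera_model(cam); return np.array(m["R"]).T@(np.array(p)-np.array(m["t"]))
def snap(cam,name):
    im,d=manip.get_image(cam); cv2.imwrite(f"pics/{name}.png",im[:,:,::-1]); return im,d
def px2w(cam,u,v,z=None,depth=None):
    m=manip.camera_model(cam);K=np.array(m["mtx"])
    p=np.array([(u-K[0,2])/K[0,0],(v-K[1,2])/K[1,1]]);q=p.copy()
    for _ in range(20): q=p/(1+m["k1"]*(q@q))
    R=np.array(m["R"]);t=np.array(m["t"]);d=R.T@np.array([q[0],q[1],1]);o=-R.T@t
    s=depth if depth is not None else (z-o[2])/d[2]
    return o+s*d
def w2px(cam,X):
    m=manip.camera_model(cam);K=np.array(m["mtx"]);c=np.array(m["R"])@np.array(X)+np.array(m["t"])
    q=c[:2]/c[2];q=q*(1+m["k1"]*(q@q));return K[0,0]*q[0]+K[0,2],K[1,1]*q[1]+K[1,2]
E
python3 - <<'E'
from h import *
s=manip.get_state();print(s)
for c in("top","side"):
    snap(c,c+"0")
    for n in "bottle_small_mid bottle_medium_mid bottle_large_mid tray_small tray_medium tray_large mat timer_mid tube_block_mid petri_mid".split():
        for r in manip.mark_of(c,n): print(c,n,round(r["conf"],2),w(c,r["location"]).round(4))
print(manip.get_state()["clock"])
E
```

```text
{'clock': 0.0, 'qpos': array([-1.27902404e+00,  2.76611924e-01,  1.50613102e+00, -1.00612804e-05,
        1.36069735e+00, -1.21003338e-01]), 'qd': array([ 0.00020076,  0.00118918,  0.00016194,  0.00250891,  0.00047789,
       -0.00020305]), 'effort': array([-1.10919515e-03, -4.16772544e+01, -2.45803177e+01,  4.93523908e-05,
        1.11548707e-02, -2.19920884e-05]), 'position': array([ 0.23054017, -0.52633188,  0.30303078]), 'ee_rot': array([-0.14425447, -0.69204061, -0.14555559,  0.69215895]), 'contact_force': array([-0.89926763,  0.67492927, -0.35070519]), 'moment': array([-0.03095168,  0.02390965, -0.02429554]), 'width': 0.08519746829520032}
top bottle_small_mid 0.96 [0.4839 0.32   0.0513]
top bottle_small_mid 0.86 [0.489  0.4244 0.0473]
top bottle_small_mid 0.78 [0.374  0.3124 0.0514]
top bottle_medium_mid 0.78 [0.5114 0.1012 0.0624]
top bottle_large_mid 0.88 [ 0.4212 -0.2778  0.0674]
top tray_small 0.64 [ 0.4244 -0.2779  0.001 ]
top tray_medium 0.85 [ 4.845e-01  3.021e-01 -3.000e-04]
top tray_large 0.79 [ 0.4945  0.101  -0.0013]
top mat 0.59 [ 0.485  -0.0958  0.0026]
top timer_mid 0.66 [ 0.4852 -0.0975 -0.0005]
top timer_mid 0.56 [ 0.651  -0.0758  0.011 ]
top tube_block_mid 0.76 [0.6412 0.2725 0.0203]
top petri_mid 0.59 [ 0.6268 -0.2262  0.0067]
side bottle_small_mid 0.85 [0.4883 0.3145 0.0568]
side bottle_small_mid 0.74 [0.3764 0.3155 0.0522]
side bottle_small_mid 0.6 [0.4878 0.4157 0.0474]
side bottle_medium_mid 0.62 [0.5058 0.0974 0.0592]
side bottle_large_mid 0.89 [ 0.4202 -0.2847  0.0669]
side tray_small 0.55 [ 0.4262 -0.2797 -0.0008]
side tray_medium 0.75 [ 0.4845  0.3035 -0.0009]
side tray_large 0.6 [0.5011 0.0964 0.003 ]
side mat 0.56 [ 4.829e-01 -9.750e-02 -4.000e-04]
side mat 0.45 [ 0.6314 -0.2292  0.0065]
side timer_mid 0.57 [ 0.6514 -0.0753  0.0106]
side timer_mid 0.38 [ 0.4263 -0.2769  0.0006]
side tube_block_mid 0.58 [0.6412 0.2674 0.0177]
side petri_mid 0.73 [ 0.6336 -0.2288  0.007 ]
1.1
```

View pics/top0.png

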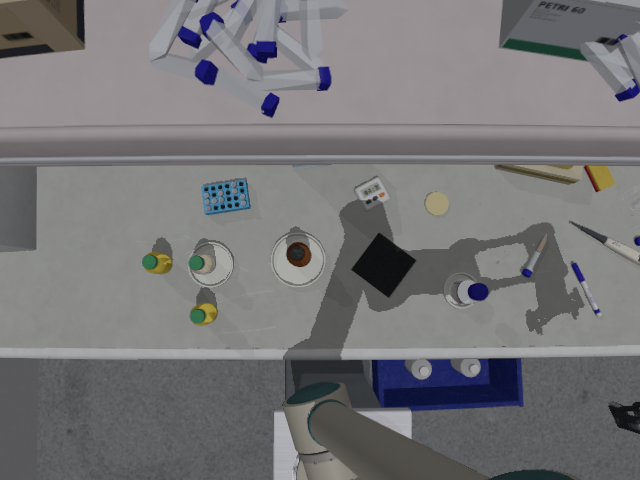

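View pics/side0.png

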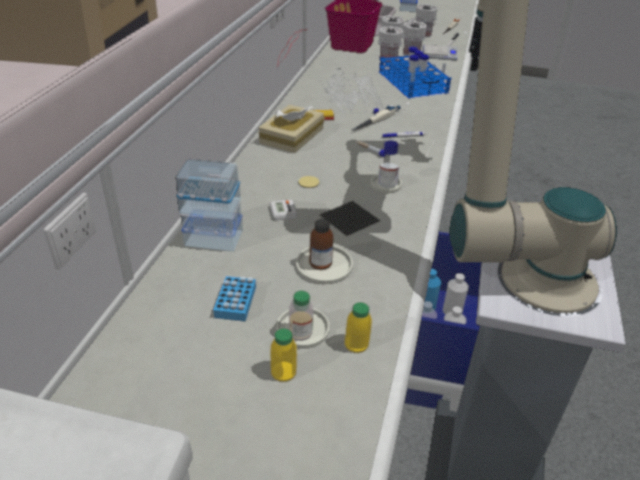

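The top view shows the large bottle (blue cap, 475,291) in the small tray, the medium bottle (298,255) in the large tray and the small bottle (203,263) in the medium tray. Two yellow look-alikes stand at (157,263) and (203,314), and the mat at (384,265) is empty. I'll refine the poses next.

```bash
python3 - <<'E'
from h import *
from scipy.spatial.transform import Rotation as Ro
s=manip.get_state();q=s["ee_rot"];print(Ro.from_quat(np.r_[q[1:],q[0]]).as_matrix().round(3))
im,d=manip.get_image("top")
# world points for region around each thing
def cloud(cam,d,im):
    m=manip.camera_model(cam);K=np.array(m["mtx"]);v,u=np.mgrid[:480,:640]
    x=(u-K[0,2])/K[0,0];y=(v-K[1,2])/K[1,1];qx,qy=x.copy(),y.copy()
    for _ in range(20):
        f=1+m["k1"]*(qx**2+qy**2);qx,qy=x/f,y/f
    C=np.stack([qx*d,qy*d,d],-1);R=np.array(m["R"]);return (C-np.array(m["t"]))@R
for cam in("top","side"):
    im,d=manip.get_image(cam);P=cloud(cam,d,im);ok=d>0
    print(cam,"cam pos",(-np.array(manip.camera_model(cam)["R"]).T@np.array(manip.camera_model(cam)["t"])).round(3))
    for n,(x,y,h) in dict(S=(.486,.317,.101),M=(.509,.099,.115),L=(.421,-.281,.128)).items():
        r=np.hypot(P[...,0]-x,P[...,1]-y)
        k=ok&(r<.045)&(P[...,2]>.025)
        Q=P[k];print(n,"n",len(Q),"max z",np.percentile(Q[:,2],98).round(4))
        top=Q[Q[:,2]>h+.003-.008];print(" cap top n",len(top),(top[:,:2].min(0)+top[:,:2].max(0))/2, np.ptp(top[:,:2],axis=0),np.median(top[:,2]).round(4))
        if cam=="side":
            # profile: width per height in camera-right direction
            for z in np.arange(.02,.14,.008):
                a=Q[(Q[:,2]>=z)&(Q[:,2]<z+.008)]
                if len(a)>2:
                    R=np.array(manip.camera_model(cam)["R"]);e=a@R[0];print("   z",z.round(3),"w",np.ptp(e).round(4),"n",len(a))
    for n,(x,y,ro) in dict(ts=(.425,-.279,.042),tm=(.4845,.303,.053),tl=(.498,.099,.064)).items():
        r=np.hypot(P[...,0]-x,P[...,1]-y);k=ok&(r<ro+.02)&(P[...,2]>.008)&(P[...,2]<.02)&(r>ro-.012)
        A=P[k][:,:2]
        from scipy.optimize import least_squares
        o=least_squares(lambda c:np.hypot(*(A-c).T)-(ro-.002),[x,y],loss="soft_l1",f_scale=.003);print(n,len(A),o.x.round(4),np.abs(o.fun).mean().round(4))
E
```

```text
[[ 0.     0.401 -0.916]
 [-0.    -0.916 -0.401]
 [-1.     0.     0.   ]]
top cam pos [0.439 0.06  1.119]
S n 459 max z 0.1065
 cap top n 174 [0.48625044 0.3185481 ] [0.02825307 0.03111806] 0.104
M n 482 max z 0.1209
 cap top n 185 [0.50577368 0.10018182] [0.03167229 0.02961115] 0.1179
L n 707 max z 0.1342
 cap top n 257 [ 0.42185483 -0.27828199] [0.03539669 0.03489407] 0.1309
ts 204 [ 0.4233 -0.276 ] 0.0014
tm 289 [0.486  0.3061] 0.0014
tl 370 [0.4964 0.1024] 0.0015
side cam pos [0.251 1.112 0.872]
S n 910 max z 0.1053
 cap top n 188 [0.48508349 0.31746706] [0.0301446  0.03115338] 0.1033
   z 0.02 w 0.0409 n 22
   z 0.028 w 0.0465 n 69
   z 0.036 w 0.0465 n 76
   z 0.044 w 0.0462 n 70
   z 0.052 w 0.0461 n 79
   z 0.06 w 0.0459 n 79
   z 0.068 w 0.0458 n 101
   z 0.076 w 0.0437 n 106
   z 0.084 w 0.036 n 95
   z 0.092 w 0.0282 n 52
   z 0.1 w 0.0283 n 161
M n 896 max z 0.1193
 cap top n 140 [0.50449181 0.10152223] [0.03125993 0.03526285] 0.1174
   z 0.02 w 0.0468 n 22
   z 0.028 w 0.0491 n 64
   z 0.036 w 0.0489 n 60
   z 0.044 w 0.0511 n 70
   z 0.052 w 0.0508 n 66
   z 0.06 w 0.0506 n 69
   z 0.068 w 0.0504 n 69
   z 0.076 w 0.0502 n 77
   z 0.084 w 0.0501 n 106
   z 0.092 w 0.0434 n 89
   z 0.1 w 0.0347 n 56
   z 0.108 w 0.0302 n 51
   z 0.116 w 0.0302 n 97
L n 567 max z 0.1314
 cap top n 102 [ 0.42377469 -0.28033022] [0.0367566 0.0415429] 0.1288
   z 0.02 w 0.0429 n 18
   z 0.028 w 0.052 n 54
   z 0.036 w 0.0506 n 46
   z 0.044 w 0.051 n 57
   z 0.052 w 0.0524 n 117
   z 0.06 w 0.0511 n 62
   z 0.068 w 0.0504 n 24
   z 0.1 w 0.0301 n 19
   z 0.108 w 0.036 n 36
   z 0.116 w 0.0342 n 39
   z 0.124 w 0.0348 n 90
   z 0.132 w 0.0191 n 5
ts 136 [ 0.4262 -0.2769] 0.002
tm 278 [0.4851 0.3053] 0.0015
tl 348 [0.4957 0.1018] 0.0016
```

```bash
python3 - <<'E'
from h import *
im=cv2.imread("pics/top0.png")
a=cv2.resize(im[225:315,150:250],None,fx=4,fy=4,interpolation=3);b=cv2.resize(im[225:315,250:350],None,fx=4,fy=4,interpolation=3)
c=cv2.resize(im[255:330,430:510],None,fx=4,fy=4,interpolation=3);e=cv2.resize(cv2.imread("pics/side0.png")[120:390,200:420],None,fx=1.1,fy=1.1)
cv2.imwrite("pics/z.png",np.hstack([a,b])[:, :800]); 
s=cv2.imread("pics/side0.png")
cv2.imwrite("pics/z2.png",np.hstack([cv2.resize(s[280:345,265:345],(400,325),interpolation=3),cv2.resize(s[215:280,295:375],(400,325),interpolation=3)]))
cv2.imwrite("pics/z3.png",np.hstack([c,cv2.resize(s[130:200,350:430],(343,300),interpolation=3)]))
E
```

```text
(no output)
```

View pics/z.png

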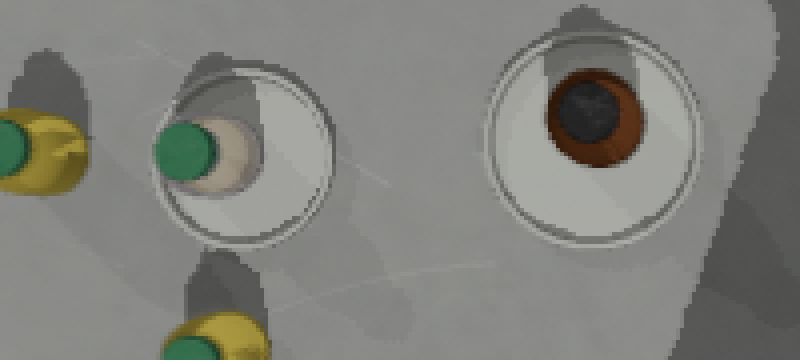

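View pics/z2.png

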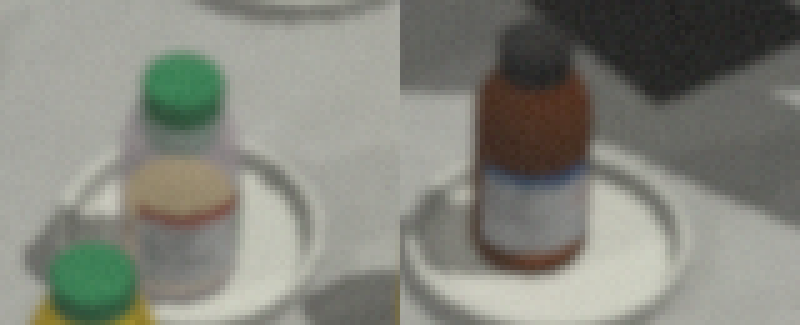

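View pics/z3.png

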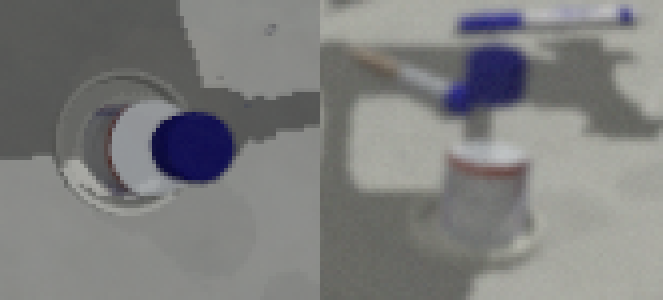

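```bash
cat >> h.py <<'E'
from scipy.spatial.transform import Rotation as Ro
def to(target,n):
    s=manip.get_state();q=s["ee_rot"];R=Ro.from_quat(np.r_[q[1:],q[0]]).as_matrix()
    d=R.T@(np.array(target)-s["position"]);print("pos",s["position"].round(4),"t",round(s["clock"],2),"w",round(s["width"],4),"F",s["contact_force"].round(1))
    print("tool m",d.round(4),"full-scale total",(d/.03).round(3),"per row",(d/.03/n).round(3), "max",np.abs(d/.03/n).max().round(2))
E
python3 -c "
from h import *
to([.4228,-.279,.303],14)"
```

```text
pos [ 0.2307 -0.5267  0.3039] t 1.25 w 0.0852 F [-0.3 -0.6 -0.3]
tool m [ 0.0009 -0.1498 -0.2754] full-scale total [ 0.03  -4.995 -9.179] per row [ 0.002 -0.357 -0.656] max 0.66
```

Call:
play_rows(newtons=30, steps=[[0,0,-0.2,-0.4,0],[0,0,-0.36,-0.66,0],[0,0,-0.36,-0.66,0],[0,0,-0.36,-0.66,0],[0,0,-0.36,-0.66,0],[0,0,-0.36,-0.66,0],[0,0,-0.36,-0.66,0],[0,0,-0.36,-0.66,0],[0,0,-0.36,-0.66,0],[0,0,-0.36,-0.66,0],[0,0,-0.36,-0.66,0],[0,0,-0.36,-0.66,0],[0,0,-0.36,-0.66,0],[0,0,-0.36,-0.66,0],[0,0,-0.11,-0.2,0],[0,0,0,0,0]])

```text
clock: 2.85
position: [0.4232, -0.2781, 0.304]
ee_rot: [-0.146, -0.692, -0.146, 0.692]
contact_force: [2.1, -0.3, 0.1]
width: 0.0855
```

```bash
python3 -c "
from h import *
to([.4228,-.279,.138],10)"
```

```text
pos [ 0.4232 -0.2781  0.304 ] t 2.85 w 0.0855 F [ 2.1 -0.3  0.1]
tool m [0.166  0.0007 0.0007] full-scale total [5.533 0.022 0.024] per row [0.553 0.002 0.002] max 0.55
```

Call:
play_rows(steps=[[0,0.3,0.02,0.02,0],[0,0.6,0,0,0],[0,0.6,0,0,0],[0,0.6,0,0,0],[0,0.6,0,0,0],[0,0.6,0,0,0],[0,0.6,0,0,0],[0,0.6,0,0,0],[0,0.5,0,0,0],[0,0.3,0,0,0],[0,0.23,0,0,0],[0,0,0,0,0],[0.2,0,0,0,0],[0.3,0,0,0,0],[0.4,0,0,0,0]])

```text
clock: 4.35
position: [0.4228, -0.2801, 0.1389]
ee_rot: [0.145, 0.692, 0.145, -0.692]
contact_force: [0.0, 0.2, 3.4]
width: 0.0556
```

```bash
python3 -c "
from h import *
to([.4228,-.279,.138],10)
snap('side','s1');snap('top','t1')"
```

```text
pos [ 0.4228 -0.2801  0.1389] t 4.35 w 0.0556 F [0.  0.2 3.4]
tool m [ 0.0009 -0.001  -0.0004] full-scale total [ 0.03  -0.033 -0.014] per row [ 0.003 -0.003 -0.001] max 0.0
```

View pics/s1.png

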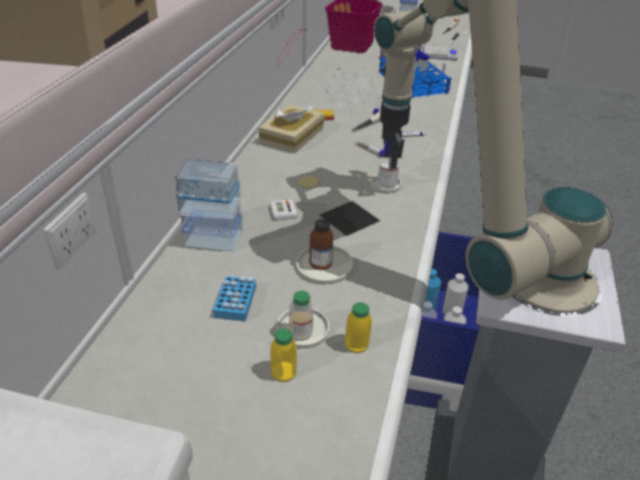

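The arm is over the large bottle in its tray at about (390,170). The fingers have already stopped near 56 mm, so I'll close them with a firm grip.

Call:
play_rows(newtons=35, steps=[[0.6,0,0,0,0],[0.8,0,0,0,0],[1,0,0,0,0],[1,0,0,0,0]])

```text
clock: 4.85
position: [0.4228, -0.2801, 0.1389]
ee_rot: [0.145, 0.692, 0.145, -0.692]
contact_force: [-1.7, 1.4, 5.1]
width: 0.0553
```

Call:
play_rows(steps=[[1,-0.1,0,0,0],[1,-0.2,0,0,0],[1,-0.2,0,0,0],[1,-0.2,0,0,0],[1,-0.3,0,0,0],[1,-0.3,0,0,0],[1,0,0,0,0]])

```text
clock: 5.55
position: [0.4233, -0.2806, 0.1787]
ee_rot: [0.146, 0.693, 0.144, -0.691]
contact_force: [0.3, 0.6, -1.8]
width: 0.0553
```

```bash
python3 -c "
from h import *
to([.4228,-.279,.138],10)
im,d=snap('side','s2');im,_=snap('top','t2')
s=cv2.imread('pics/s2.png');t=cv2.imread('pics/t2.png')
cv2.imwrite('pics/s2z.png',np.hstack([cv2.resize(s[80:200,330:450],(400,400),interpolation=3),cv2.resize(t[220:340,410:530],(400,400),interpolation=3)]))"
```

```text
pos [ 0.4233 -0.2806  0.1787] t 5.55 w 0.0553 F [ 0.3  0.6 -1.8]
tool m [ 0.0407 -0.0018 -0.0001] full-scale total [ 1.356 -0.06  -0.003] per row [ 0.136 -0.006 -0.   ] max 0.14
```

View pics/s2z.png

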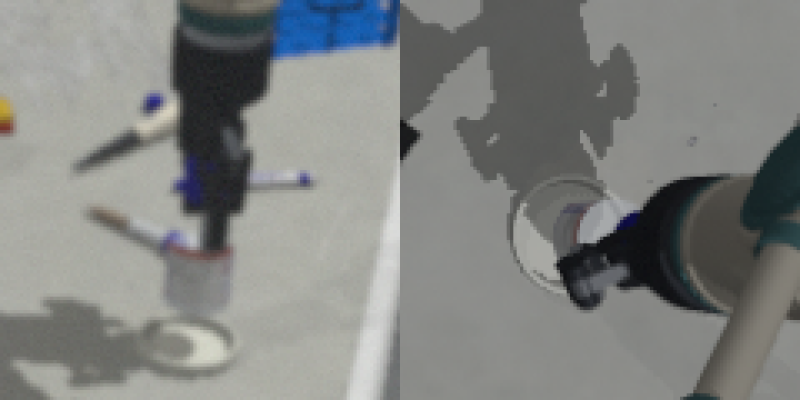

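The bottle is lifted about 40 mm, upright and firmly held. Next it goes to the mat.

```bash
python3 -c "
from h import *
to([.484,-.0965,.179],12)"
```

```text
pos [ 0.4227 -0.28    0.1774] t 5.65 w 0.0553 F [ 0.4 -0.4 -2.3]
tool m [-0.0017 -0.1435 -0.1298] full-scale total [-0.056 -4.783 -4.326] per row [-0.005 -0.399 -0.361] max 0.4
```

Call:
play_rows(steps=[[1,0,-0.1,-0.1,0],[1,0,-0.25,-0.23,0],[1,0,-0.4,-0.36,0],[1,0,-0.4,-0.36,0],[1,0,-0.4,-0.36,0],[1,0,-0.4,-0.36,0],[1,0,-0.4,-0.36,0],[1,0,-0.4,-0.36,0],[1,0,-0.4,-0.36,0],[1,0,-0.4,-0.36,0],[1,0,-0.4,-0.36,0],[1,0,-0.4,-0.36,0],[1,0,-0.25,-0.23,0],[1,0,-0.18,-0.17,0],[1,0,0,0,0],[1,0,0,0,0]])

```text
clock: 7.25
position: [0.484, -0.0966, 0.1769]
ee_rot: [-0.145, -0.692, -0.145, 0.692]
contact_force: [-0.7, 0.3, -2.3]
width: 0.0553
```

```bash
python3 -c "
from h import *
to([.484,-.0965,.139],5)"
```

```text
pos [ 0.484  -0.0966  0.1769] t 7.25 w 0.0553 F [-0.7  0.3 -2.3]
tool m [ 0.0379 -0.0001 -0.0001] full-scale total [ 1.264 -0.002 -0.002] per row [ 0.253 -0.    -0.   ] max 0.25
```

Call:
play_rows(steps=[[1,0.2,0,0,0],[1,0.3,0,0,0],[1,0.3,0,0,0],[1,0.2,0,0,0],[1,0.12,0,0,0],[1,0.06,0,0,0],[1,0.04,0,0,0],[1,0,0,0,0]])

```text
clock: 8.05
position: [0.4842, -0.0965, 0.1404]
ee_rot: [0.145, 0.692, 0.145, -0.692]
contact_force: [0.3, 0.1, -2.2]
width: 0.0552
```

Call:
play_rows(steps=[[1,0.03,0,0,0],[1,0.03,0,0,0],[1,0,0,0,0]])

```text
clock: 8.35
position: [0.4843, -0.0965, 0.139]
ee_rot: [0.145, 0.692, 0.145, -0.692]
contact_force: [0.3, 0.5, 0.4]
width: 0.0555
```

Call:
play_rows(steps=[[1,0.02,0,0,0],[0.36,0,0,0,0],[0.32,0,0,0,0],[0.25,0,0,0,0],[0.15,0,0,0,0],[0,0,0,0,0],[0,0,0,0,0],[0,-0.2,0,0,0],[0,-0.4,0,0,0],[0,-0.7,0,0,0],[0,-0.8,0,0,0],[0,-0.8,0,0,0],[0,-0.8,0,0,0],[0,-0.8,0,0,0],[0,-0.5,0,0,0],[0,0,0,0,0]])

```text
clock: 9.95
position: [0.4851, -0.0968, 0.2906]
ee_rot: [0.146, 0.694, 0.144, -0.69]
contact_force: [0.1, 0.4, 1.0]
width: 0.0852
```

```bash
python3 -c "
from h import *
to([.4855,.318,.29],18)
im,d=snap('side','s3');im,_=snap('top','t3')
s=cv2.imread('pics/s3.png');t=cv2.imread('pics/t3.png')
cv2.imwrite('pics/s3z.png',np.hstack([cv2.resize(s[120:240,290:410],(400,400),interpolation=3),cv2.resize(t[200:320,320:440],(400,400),interpolation=3)]))"
```

```text
pos [ 0.4851 -0.0968  0.2906] t 9.95 w 0.0852 F [0.1 0.4 1. ]
tool m [-2.000e-04 -3.798e-01 -1.668e-01] full-scale total [-6.000e-03 -1.266e+01 -5.559e+00] per row [-0.    -0.703 -0.309] max 0.7
```

View pics/s3z.png

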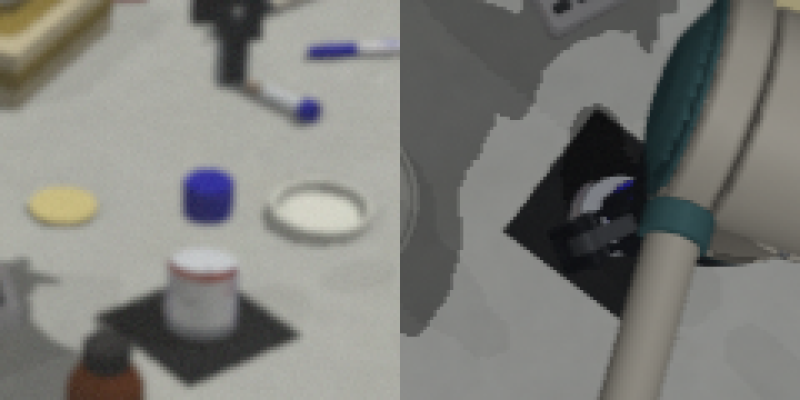

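The large bottle stands upright on the mat. Next is the small bottle.

Call:
play_rows(steps=[[0,0,-0.35,-0.15,0],[0,0,-0.7,-0.31,0],[0,0,-0.7,-0.31,0],[0,0,-0.7,-0.31,0],[0,0,-0.7,-0.31,0],[0,0,-0.7,-0.31,0],[0,0,-0.7,-0.31,0],[0,0,-0.7,-0.31,0],[0,0,-0.7,-0.31,0],[0,0,-0.7,-0.31,0],[0,0,-0.7,-0.31,0],[0,0,-0.7,-0.31,0],[0,0,-0.7,-0.31,0],[0,0,-0.7,-0.31,0],[0,0,-0.7,-0.31,0],[0,0,-0.7,-0.31,0],[0,0,-0.7,-0.31,0],[0,0,-0.7,-0.31,0],[0,0,-0.41,-0.16,0],[0,0,0,0,0]])

```text
clock: 12.05
position: [0.4842, 0.3201, 0.2868]
ee_rot: [-0.146, -0.691, -0.146, 0.693]
contact_force: [0.3, 0.1, -0.4]
width: 0.0855
```

```bash
python3 -c "
from h import *
to([.4855,.318,.110],10)"
```

```text
pos [0.4842 0.3201 0.2868] t 12.05 w 0.0855 F [ 0.3  0.1 -0.4]
tool m [ 0.1768  0.0025 -0.0007] full-scale total [ 5.893  0.084 -0.023] per row [ 0.589  0.008 -0.002] max 0.59
```

Call:
play_rows(newtons=30, steps=[[0,0.3,0.08,-0.02,0],[0,0.6,0,0,0],[0,0.6,0,0,0],[0,0.6,0,0,0],[0,0.6,0,0,0],[0,0.6,0,0,0],[0,0.6,0,0,0],[0,0.6,0,0,0],[0,0.6,0,0,0],[0,0.4,0,0,0],[0,0.2,0,0,0],[0,0.12,0,0,0],[0,0,0,0,0]])

```text
clock: 13.35
position: [0.4866, 0.3164, 0.1133]
ee_rot: [-0.145, -0.692, -0.145, 0.692]
contact_force: [0.4, -0.4, 0.5]
width: 0.0855
```

```bash
python3 -c "
from h import *
to([.4855,.318,.110],10)
im,d=snap('side','s4');im,_=snap('top','t4')
s=cv2.imread('pics/s4.png');t=cv2.imread('pics/t4.png')
cv2.imwrite('pics/s4z.png',np.hstack([cv2.resize(s[220:400,220:400],(400,400),interpolation=3),cv2.resize(t[200:340,130:270],(400,400),interpolation=3)]))"
```

```text
pos [0.4866 0.3164 0.1133] t 13.35 w 0.0855 F [ 0.4 -0.4  0.5]
tool m [ 0.0033 -0.0019  0.0004] full-scale total [ 0.111 -0.064  0.014] per row [ 0.011 -0.006  0.001] max 0.01
```

View pics/s4z.png

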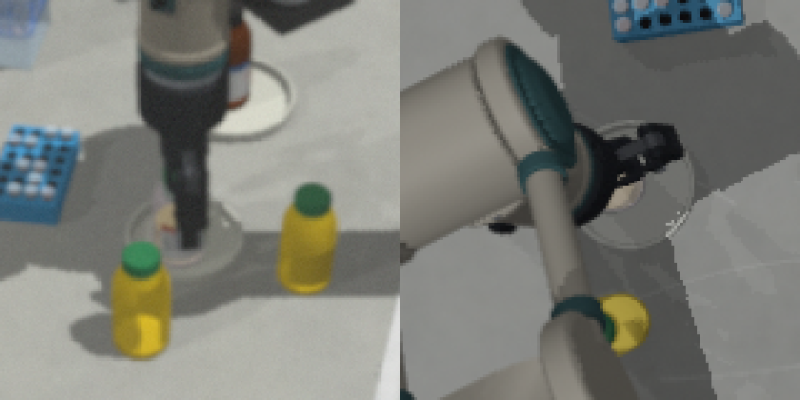

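The gripper straddles the small bottle and clears both yellow bottles. Closing now.

Call:
play_rows(newtons=30, steps=[[0.2,0.06,-0.06,0,0],[0.3,0,0,0,0],[0.38,0,0,0,0],[0.45,0,0,0,0],[0.6,0,0,0,0],[1,0,0,0,0],[1,0,0,0,0],[1,0,0,0,0]])

```text
clock: 14.25
position: [0.486, 0.3182, 0.112]
ee_rot: [0.145, 0.692, 0.145, -0.692]
contact_force: [-0.1, -1.4, 5.2]
width: 0.0468
```

Call:
play_rows(steps=[[1,-0.1,0,0,0],[1,-0.2,0,0,0],[1,-0.3,0,0,0],[1,-0.5,0,0,0],[1,-0.5,0,0,0],[1,-0.5,0,0,0],[1,-0.5,0,0,0],[1,-0.5,0,0,0],[1,-0.5,0,0,0],[1,-0.5,0,0,0],[1,-0.5,0,0,0],[1,-0.5,0,0,0],[1,-0.4,0,0,0],[1,-0.3,0,0,0],[1,0,0,0,0]])

```text
clock: 15.75
position: [0.4863, 0.3186, 0.287]
ee_rot: [0.145, 0.693, 0.145, -0.691]
contact_force: [0.6, 0.4, -2.7]
width: 0.0467
```

```bash
python3 -c "
from h import *
to([.4245,-.2765,.285],25)
im,d=snap('side','s5')
s=cv2.imread('pics/s5.png')
cv2.imwrite('pics/s5z.png',cv2.resize(s[180:400,200:420],(500,500),interpolation=3))"
```

```text
pos [0.4863 0.3186 0.287 ] t 15.75 w 0.0467 F [ 0.6  0.4 -2.7]
tool m [0.0011 0.5203 0.2953] full-scale total [ 0.038 17.344  9.845] per row [0.002 0.694 0.394] max 0.69
```

View pics/s5z.png

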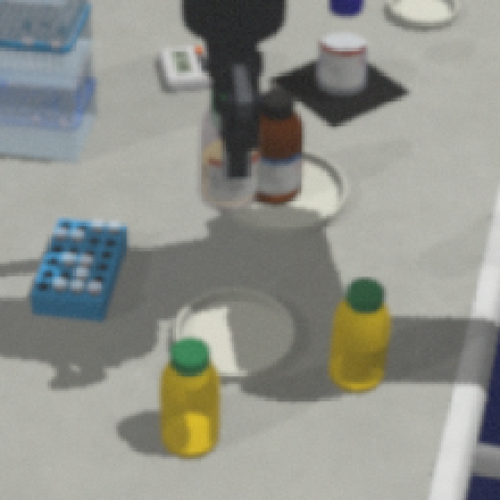

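The small bottle is held upright with its bottom about 175 mm up. It now goes straight over the others to the small tray.

Call:
play_rows(steps=[[1,0,0.15,0.09,0],[1,0,0.35,0.2,0],[1,0,0.55,0.31,0],[1,0,0.7,0.4,0],[1,0,0.7,0.4,0],[1,0,0.7,0.4,0],[1,0,0.7,0.4,0],[1,0,0.7,0.4,0],[1,0,0.7,0.4,0],[1,0,0.7,0.4,0],[1,0,0.7,0.4,0],[1,0,0.7,0.4,0],[1,0,0.7,0.4,0],[1,0,0.7,0.4,0],[1,0,0.7,0.4,0],[1,0,0.7,0.4,0],[1,0,0.7,0.4,0],[1,0,0.5,0.28,0],[1,0,0.25,0.14,0],[1,0,0,0,0]])

```text
clock: 17.8
position: [0.4426, -0.0814, 0.2855]
ee_rot: [-0.144, -0.692, -0.144, 0.692]
contact_force: [0.1, 0.9, -2.0]
width: 0.0466
```

```bash
python3 -c "
from h import *
to([.4245,-.2765,.285],10)"
```

```text
pos [ 0.4426 -0.0814  0.2855] t 17.8 w 0.0466 F [ 0.1  0.9 -2. ]
tool m [0.0005 0.1717 0.0944] full-scale total [0.017 5.724 3.148] per row [0.002 0.572 0.315] max 0.57
```

Call:
play_rows(steps=[[1,0,0.2,0.11,0],[1,0,0.4,0.22,0],[1,0,0.65,0.36,0],[1,0,0.65,0.36,0],[1,0,0.65,0.36,0],[1,0,0.65,0.36,0],[1,0,0.65,0.36,0],[1,0,0.65,0.36,0],[1,0,0.65,0.36,0],[1,0,0.4,0.22,0],[1,0,0.18,0.1,0],[1,0,0,0,0],[1,0,0,0,0]])

```text
clock: 19.1
position: [0.4253, -0.275, 0.2855]
ee_rot: [-0.145, -0.692, -0.145, 0.692]
contact_force: [-0.3, -0.1, -2.7]
width: 0.0462
```

```bash
python3 -c "
from h import *
for i in range(3): to([.4245,-.2765,.112],10); manip.get_image('top')"
```

```text
pos [ 0.4253 -0.275   0.2855] t 19.1 w 0.0462 F [-0.3 -0.1 -2.7]
tool m [0.1735 0.0012 0.0013] full-scale total [5.782 0.041 0.045] per row [0.578 0.004 0.004] max 0.58
pos [ 0.4253 -0.2749  0.2856] t 19.15 w 0.046 F [ 0.3 -0.2 -2.3]
tool m [0.1736 0.0013 0.0014] full-scale total [5.785 0.043 0.048] per row [0.579 0.004 0.005] max 0.58
pos [ 0.4253 -0.2748  0.2856] t 19.2 w 0.0467 F [-0.6  1.  -2.4]
tool m [0.1736 0.0013 0.0015] full-scale total [5.787 0.043 0.049] per row [0.579 0.004 0.005] max 0.58
```

Call:
play_rows(steps=[[1,0.2,0.04,0.04,0],[1,0.4,0,0,0],[1,0.6,0,0,0],[1,0.6,0,0,0],[1,0.6,0,0,0],[1,0.6,0,0,0],[1,0.6,0,0,0],[1,0.6,0,0,0],[1,0.5,0,0,0],[1,0.4,0,0,0],[1,0.25,0,0,0],[1,0.15,0,0,0],[1,0.1,0,0,0],[1,0.06,0,0,0],[1,0,0,0,0]])

```text
clock: 20.75
position: [0.4249, -0.2775, 0.116]
ee_rot: [0.145, 0.692, 0.145, -0.692]
contact_force: [-0.7, -0.0, -1.4]
width: 0.0462
```

Call:
play_rows(steps=[[1,0.03,0,0,0],[1,0.03,0,0,0],[1,0,0,0,0]])

```text
clock: 21.05
position: [0.4248, -0.2774, 0.1141]
ee_rot: [0.145, 0.692, 0.145, -0.692]
contact_force: [0.1, 0.1, -2.8]
width: 0.0466
```

Call:
play_rows(steps=[[1,0.03,0,0,0],[1,0.03,0,0,0],[1,0,0,0,0]])

```text
clock: 21.35
position: [0.4247, -0.2773, 0.1121]
ee_rot: [-0.145, -0.692, -0.145, 0.692]
contact_force: [-0.2, 0.1, -2.3]
width: 0.0466
```

Call:
play_rows(steps=[[1,0.03,0,0,0],[1,0.02,0,0,0],[1,0,0,0,0]])

```text
clock: 21.65
position: [0.4247, -0.2774, 0.1119]
ee_rot: [0.145, 0.692, 0.145, -0.692]
contact_force: [-1.0, 1.1, 8.7]
width: 0.0466
```

Call:
play_rows(steps=[[1,-0.02,0,0,0],[0.46,0,0,0,0],[0.42,0,0,0,0],[0.36,0,0,0,0],[0.25,0,0,0,0],[0.1,0,0,0,0],[0,0,0,0,0],[0,0,0,0,0],[0,-0.2,0,0,0],[0,-0.4,0,0,0],[0,-0.7,0,0,0],[0,-0.9,0,0,0],[0,-0.9,0,0,0],[0,-0.9,0,0,0],[0,-0.9,0,0,0],[0,-0.7,0,0,0],[0,-0.3,0,0,0],[0,0,0,0,0]])

```text
clock: 23.45
position: [0.4251, -0.2776, 0.2901]
ee_rot: [0.146, 0.693, 0.144, -0.691]
contact_force: [-0.7, -0.8, -0.5]
width: 0.0852
```

```bash
python3 -c "
from h import *
to([.505,.101,.290],18)
im,d=snap('side','s6');im,_=snap('top','t6')
s=cv2.imread('pics/s6.png');t=cv2.imread('pics/t6.png')
cv2.imwrite('pics/s6z.png',np.hstack([cv2.resize(s[100:250,270:420],(400,400),interpolation=3),cv2.resize(t[220:340,400:520],(400,400),interpolation=3)]))"
```

```text
pos [ 0.4251 -0.2776  0.2901] t 23.45 w 0.0852 F [-0.7 -0.8 -0.5]
tool m [-0.0006 -0.3148 -0.2251] full-scale total [ -0.02  -10.492  -7.503] per row [-0.001 -0.583 -0.417] max 0.58
```

View pics/s6z.png

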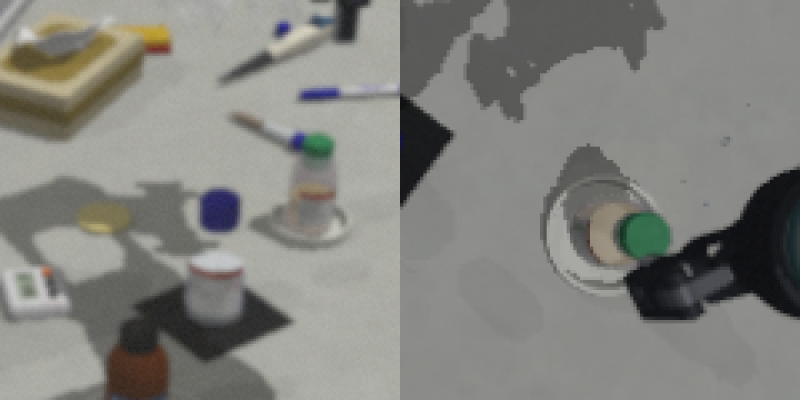

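The small bottle stands upright in the small tray. Next is the medium bottle.

Call:
play_rows(steps=[[0,0,-0.3,-0.21,0],[0,0,-0.58,-0.415,0],[0,0,-0.58,-0.415,0],[0,0,-0.58,-0.415,0],[0,0,-0.58,-0.415,0],[0,0,-0.58,-0.415,0],[0,0,-0.58,-0.415,0],[0,0,-0.58,-0.415,0],[0,0,-0.58,-0.415,0],[0,0,-0.58,-0.415,0],[0,0,-0.58,-0.415,0],[0,0,-0.58,-0.415,0],[0,0,-0.58,-0.415,0],[0,0,-0.58,-0.415,0],[0,0,-0.58,-0.415,0],[0,0,-0.58,-0.415,0],[0,0,-0.58,-0.415,0],[0,0,-0.58,-0.415,0],[0,0,-0.33,-0.24,0],[0,0,0,0,0]])

```text
clock: 25.55
position: [0.5043, 0.1027, 0.2874]
ee_rot: [-0.146, -0.691, -0.146, 0.693]
contact_force: [0.4, 0.1, 0.1]
width: 0.0853
```

```bash
python3 -c "
from h import *
to([.505,.101,.125],10)
s=manip.get_image('side');to([.505,.101,.125],10)"
```

```text
pos [0.5043 0.1027 0.2874] t 25.55 w 0.0853 F [0.4 0.1 0.1]
tool m [ 0.1624  0.002  -0.0002] full-scale total [ 5.412  0.066 -0.006] per row [ 0.541  0.007 -0.001] max 0.54
pos [0.5042 0.1017 0.2875] t 25.6 w 0.0854 F [ 0.2 -0.1 -0. ]
tool m [ 0.1625  0.001  -0.0007] full-scale total [ 5.416  0.032 -0.024] per row [ 0.542  0.003 -0.002] max 0.54
```

Call:
play_rows(newtons=30, steps=[[0,0.3,0.03,-0.02,0],[0,0.6,0,0,0],[0,0.6,0,0,0],[0,0.6,0,0,0],[0,0.6,0,0,0],[0,0.6,0,0,0],[0,0.6,0,0,0],[0,0.5,0,0,0],[0,0.4,0,0,0],[0,0.35,0,0,0],[0,0.2,0,0,0],[0,0.1,0,0,0],[0.15,0,0,0,0],[0.25,0,0,0,0],[0.33,0,0,0,0],[0.4,0,0,0,0],[0.6,0,0,0,0],[1,0,0,0,0],[1,0,0,0,0],[1,0,0,0,0]])

```text
clock: 27.6
position: [0.5063, 0.1006, 0.1256]
ee_rot: [0.145, 0.693, 0.145, -0.691]
contact_force: [-0.2, 0.0, 5.5]
width: 0.0508
```

Call:
play_rows(steps=[[1,-0.1,0,0,0],[1,-0.2,0,0,0],[1,-0.3,0,0,0],[1,-0.4,0,0,0],[1,-0.4,0,0,0],[1,-0.3,0,0,0],[1,-0.2,0,0,0],[1,-0.1,0,0,0],[1,0,0,0,0]])

```text
clock: 28.5
position: [0.5057, 0.1007, 0.1852]
ee_rot: [0.145, 0.692, 0.145, -0.692]
contact_force: [-0.5, -0.4, -1.8]
width: 0.0512
```

```bash
python3 -c "
from h import *
to([.4855,.3055,.187],12)
im,d=snap('side','s7')
s=cv2.imread('pics/s7.png')
cv2.imwrite('pics/s7z.png',cv2.resize(s[180:400,200:420],(500,500),interpolation=3))
to([.4855,.3055,.187],12)
"
```

```text
pos [0.5057 0.1007 0.1852] t 28.5 w 0.0512 F [-0.5 -0.4 -1.8]
tool m [-0.0018 -0.1957 -0.0636] full-scale total [-0.06  -6.524 -2.121] per row [-0.005 -0.544 -0.177] max 0.54
pos [0.5055 0.1007 0.1848] t 28.55 w 0.0508 F [-0.4  0.6 -2. ]
tool m [-0.0022 -0.1957 -0.0638] full-scale total [-0.074 -6.522 -2.128] per row [-0.006 -0.543 -0.177] max 0.54
```

View pics/s7z.png

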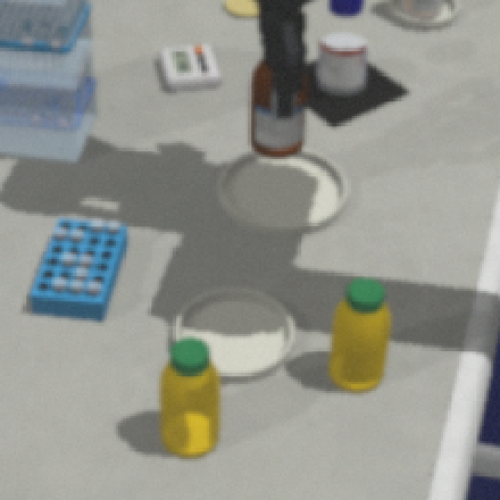

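Call:
play_rows(steps=[[1,0,-0.15,-0.05,0],[1,0,-0.3,-0.1,0],[1,0,-0.5,-0.163,0],[1,0,-0.5,-0.163,0],[1,0,-0.5,-0.163,0],[1,0,-0.5,-0.163,0],[1,0,-0.5,-0.163,0],[1,0,-0.5,-0.163,0],[1,0,-0.5,-0.163,0],[1,0,-0.5,-0.163,0],[1,0,-0.5,-0.163,0],[1,0,-0.5,-0.163,0],[1,0,-0.5,-0.163,0],[1,0,-0.35,-0.11,0],[1,0,-0.22,-0.07,0],[1,0,0,0,0],[1,0,0,0,0]])

```text
clock: 30.25
position: [0.4855, 0.3051, 0.1847]
ee_rot: [-0.145, -0.692, -0.145, 0.692]
contact_force: [-0.1, 0.6, -1.7]
width: 0.0509
```

```bash
python3 -c "
from h import *
to([.4855,.3055,.125],12)
"
```

```text
pos [0.4855 0.3051 0.1847] t 30.25 w 0.0509 F [-0.1  0.6 -1.7]
tool m [ 0.0597 -0.0003 -0.0002] full-scale total [ 1.989 -0.012 -0.007] per row [ 0.166 -0.001 -0.001] max 0.17
```

Lifted by 2.0 units, so I'll lower 1.88 and then creep.

Call:
play_rows(steps=[[1,0.2,0,0,0],[1,0.4,0,0,0],[1,0.4,0,0,0],[1,0.4,0,0,0],[1,0.2,0,0,0],[1,0.12,0,0,0],[1,0.1,0,0,0],[1,0.06,0,0,0],[1,0.03,0,0,0],[1,0,0,0,0]])

```text
clock: 31.25
position: [0.4856, 0.3055, 0.1277]
ee_rot: [0.145, 0.692, 0.145, -0.692]
contact_force: [-0.0, 0.3, -0.7]
width: 0.051
```

Call:
play_rows(steps=[[1,0.03,0,0,0],[1,0.02,0,0,0],[1,0,0,0,0]])

```text
clock: 31.55
position: [0.4855, 0.3054, 0.126]
ee_rot: [0.145, 0.692, 0.145, -0.692]
contact_force: [-0.1, -0.1, -1.4]
width: 0.051
```

Call:
play_rows(steps=[[1,0.03,0,0,0],[1,0,0,0,0],[1,0,0,0,0]])

```text
clock: 31.85
position: [0.4857, 0.3055, 0.1256]
ee_rot: [0.145, 0.692, 0.145, -0.692]
contact_force: [-0.6, -0.8, 3.5]
width: 0.0514
```

Contact. Release and retreat.

Call:
play_rows(steps=[[0.42,0,0,0,0],[0.38,0,0,0,0],[0.33,0,0,0,0],[0.25,0,0,0,0],[0.1,0,0,0,0],[0,0,0,0,0],[0,0,0,0,0],[0,-0.2,0,0,0],[0,-0.4,0,0,0],[0,-0.7,0,0,0],[0,-0.9,0,0,0],[0,-0.9,0,0,0],[0,-0.9,0,0,0],[0,-0.7,0,0,0],[0,-0.5,0,0,0],[0,-0.3,0,0,0],[0,0,0,0,0]])

```text
clock: 33.55
position: [0.486, 0.3056, 0.2921]
ee_rot: [0.145, 0.693, 0.145, -0.691]
contact_force: [-0.6, -0.5, 0.3]
width: 0.0855
```

```bash
python3 -c "
from h import *
im,d=snap('side','s8');im,_=snap('top','t8')
s=cv2.imread('pics/s8.png')
cv2.imwrite('pics/s8z.png',cv2.resize(s[120:400,180:420],(480,560),interpolation=3))
for c in('side','top'):
  for r in manip.mark_of(c,'bottle_large_mid'): print(c,r['conf'],w(c,r['location']).round(4))
to([.484,-.0965,.285],18)
"
```

```text
side 0.72 [ 0.4846 -0.1013  0.0656]
top 0.97 [ 0.4839 -0.0935  0.0736]
pos [0.485  0.3052 0.2891] t 33.75 w 0.0856 F [ 0.4 -0.4 -0.4]
tool m [0.0044 0.3675 0.1621] full-scale total [ 0.148 12.252  5.402] per row [0.008 0.681 0.3  ] max 0.68
```

View pics/s8z.png

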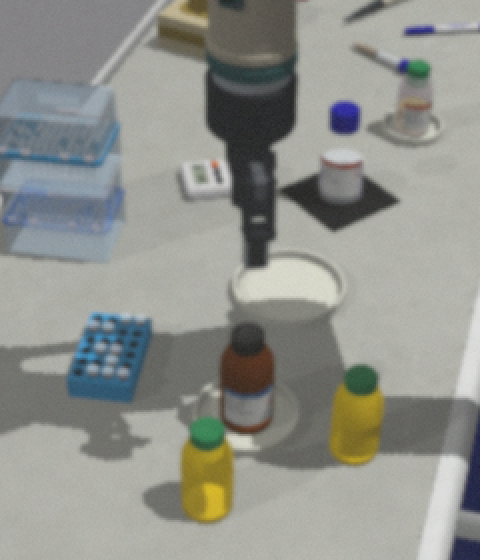

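View pics/t8.png

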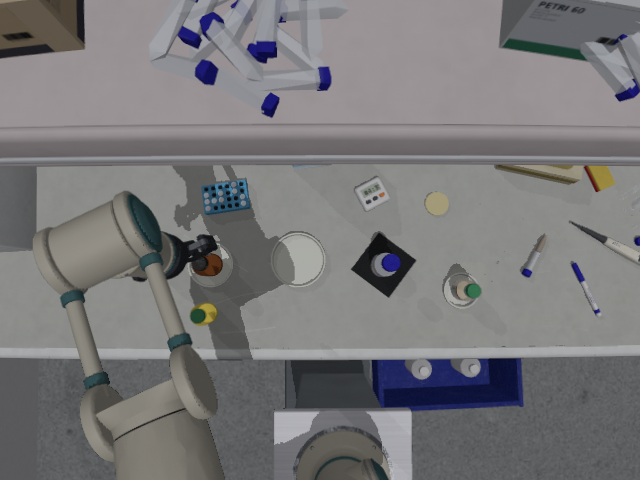

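The medium bottle is in its tray, upright. The small tray holds the small bottle (468,291) and the large bottle stands on the mat (386,264). Going for the large one.

Call:
play_rows(steps=[[0,0,0.35,0.15,0],[0,0,0.68,0.3,0],[0,0,0.68,0.3,0],[0,0,0.68,0.3,0],[0,0,0.68,0.3,0],[0,0,0.68,0.3,0],[0,0,0.68,0.3,0],[0,0,0.68,0.3,0],[0,0,0.68,0.3,0],[0,0,0.68,0.3,0],[0,0,0.68,0.3,0],[0,0,0.68,0.3,0],[0,0,0.68,0.3,0],[0,0,0.68,0.3,0],[0,0,0.68,0.3,0],[0,0,0.68,0.3,0],[0,0,0.68,0.3,0],[0,0,0.68,0.3,0],[0,0,0.34,0.15,0],[0,0,0,0,0]])

```text
clock: 35.75
position: [0.4842, -0.0975, 0.2896]
ee_rot: [-0.144, -0.692, -0.144, 0.693]
contact_force: [0.2, 0.1, -0.6]
width: 0.0852
```

```bash
python3 -c "
from h import *
manip.get_image('side')
to([.484,-.0965,.138],10)
"
```

```text
pos [ 0.4841 -0.0965  0.2897] t 35.8 w 0.085 F [-0.7  0.2  0.5]
tool m [1.517e-01 1.000e-04 1.000e-04] full-scale total [5.057e+00 3.000e-03 2.000e-03] per row [0.506 0.    0.   ] max 0.51
```

Call:
play_rows(newtons=35, steps=[[0,0.3,0,0,0],[0,0.6,0,0,0],[0,0.6,0,0,0],[0,0.6,0,0,0],[0,0.6,0,0,0],[0,0.6,0,0,0],[0,0.5,0,0,0],[0,0.5,0,0,0],[0,0.35,0,0,0],[0,0.25,0,0,0],[0,0.15,0,0,0],[0,0,0,0,0],[0.15,0,0,0,0],[0.22,0,0,0,0],[0.3,0,0,0,0],[0.38,0,0,0,0],[0.6,0,0,0,0],[1,0,0,0,0],[1,0,0,0,0],[1,0,0,0,0]])

```text
clock: 37.8
position: [0.4847, -0.0962, 0.1393]
ee_rot: [0.145, 0.692, 0.145, -0.692]
contact_force: [-0.9, 1.0, 5.7]
width: 0.0553
```

Call:
play_rows(steps=[[1,-0.1,0,0,0],[1,-0.2,0,0,0],[1,-0.3,0,0,0],[1,-0.4,0,0,0],[1,-0.4,0,0,0],[1,-0.3,0,0,0],[1,-0.2,0,0,0],[1,-0.1,0,0,0],[1,0,0,0,0]])

```text
clock: 38.7
position: [0.4846, -0.0963, 0.1989]
ee_rot: [0.145, 0.692, 0.145, -0.692]
contact_force: [0.2, -0.2, -2.3]
width: 0.0557
```

```bash
python3 -c "
from h import *
im,d=snap('side','s9')
s=cv2.imread('pics/s9.png')
cv2.imwrite('pics/s9z.png',cv2.resize(s[120:400,180:420],(480,560),interpolation=3))
to([.496,.102,.198],12)
"
```

```text
pos [ 0.4844 -0.0962  0.1985] t 38.75 w 0.0556 F [ 1.4 -0.4 -2. ]
tool m [ 0.0005 -0.1769 -0.0901] full-scale total [ 0.016 -5.896 -3.005] per row [ 0.001 -0.491 -0.25 ] max 0.49
```

View pics/s9z.png

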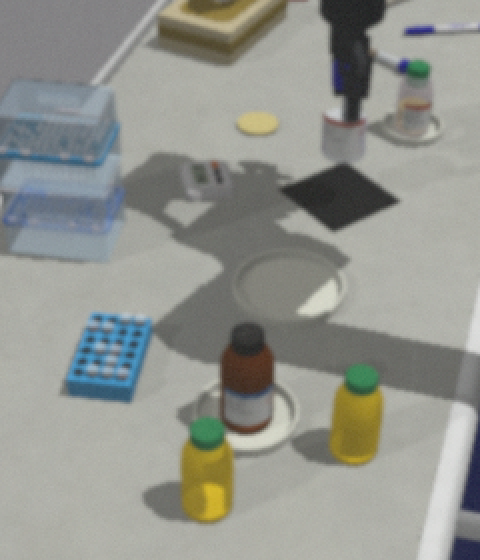

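The large bottle is held upright.

Call:
play_rows(steps=[[1,0,-0.15,-0.08,0],[1,0,-0.3,-0.15,0],[1,0,-0.48,-0.244,0],[1,0,-0.48,-0.244,0],[1,0,-0.48,-0.244,0],[1,0,-0.48,-0.244,0],[1,0,-0.48,-0.244,0],[1,0,-0.48,-0.244,0],[1,0,-0.48,-0.244,0],[1,0,-0.48,-0.244,0],[1,0,-0.48,-0.244,0],[1,0,-0.48,-0.244,0],[1,0,-0.4,-0.2,0],[1,0,-0.25,-0.13,0],[1,0,0,0,0],[1,0,0,0,0]])

```text
clock: 40.35
position: [0.4958, 0.1019, 0.1985]
ee_rot: [-0.145, -0.692, -0.145, 0.692]
contact_force: [0.0, 0.5, -2.2]
width: 0.0556
```

Call:
play_rows(steps=[[1,0.2,0,0,0],[1,0.4,0,0,0],[1,0.4,0,0,0],[1,0.4,0,0,0],[1,0.2,0,0,0],[1,0.12,0,0,0],[1,0.1,0,0,0],[1,0.06,0,0,0],[1,0.03,0,0,0],[1,0,0,0,0]])

```text
clock: 41.35
position: [0.4961, 0.102, 0.1415]
ee_rot: [0.145, 0.692, 0.145, -0.692]
contact_force: [-0.1, 0.2, -2.9]
width: 0.0558
```

```bash
python3 -c "
from h import *
to([.496,.102,.138],12)
"
```

```text
pos [0.4961 0.102  0.1415] t 41.35 w 0.0558 F [-0.1  0.2 -2.9]
tool m [ 0.0035 -0.      0.0001] full-scale total [ 0.115 -0.001  0.004] per row [ 0.01 -0.    0.  ] max 0.01
```

Call:
play_rows(steps=[[1,0.03,0,0,0],[1,0.02,0,0,0],[1,0,0,0,0]])

```text
clock: 41.65
position: [0.496, 0.102, 0.1398]
ee_rot: [0.145, 0.692, 0.145, -0.692]
contact_force: [0.3, 0.8, -1.8]
width: 0.0556
```

Call:
play_rows(steps=[[1,0.02,0,0,0],[1,0,0,0,0],[1,0,0,0,0]])

```text
clock: 41.95
position: [0.4961, 0.102, 0.1394]
ee_rot: [0.145, 0.692, 0.145, -0.692]
contact_force: [-0.3, 0.2, -1.0]
width: 0.0556
```

Call:
play_rows(steps=[[1,0.02,0,0,0],[1,0,0,0,0],[1,0,0,0,0]])

```text
clock: 42.25
position: [0.4962, 0.1021, 0.1393]
ee_rot: [0.145, 0.692, 0.145, -0.692]
contact_force: [-1.3, 0.4, 6.0]
width: 0.0551
```

Contact. Release, rise and back off to one side for the checks.

Call:
play_rows(steps=[[0.36,0,0,0,0],[0.32,0,0,0,0],[0.27,0,0,0,0],[0.2,0,0,0,0],[0.1,0,0,0,0],[0,0,0,0,0],[0,0,0,0,0],[0,-0.2,0,0,0],[0,-0.4,0,0,0],[0,-0.7,0,0,0],[0,-0.9,0,0,0],[0,-0.9,0,0,0],[0,-0.9,0,0,0],[0,-0.7,0,0,0],[0,-0.4,0,0,0],[0,0,0,0,0]])

```text
clock: 43.85
position: [0.4968, 0.1021, 0.2939]
ee_rot: [0.145, 0.694, 0.145, -0.69]
contact_force: [-0.1, -1.2, -0.2]
width: 0.0849
```

Call:
play_rows(steps=[[0,0,0.3,0.15,0],[0,0,0.6,0.35,0],[0,0,0.6,0.35,0],[0,0,0.6,0.35,0],[0,0,0.6,0.35,0],[0,0,0.6,0.35,0],[0,0,0.6,0.35,0],[0,0,0.6,0.35,0],[0,0,0.6,0.35,0],[0,0,0.3,0.15,0],[0,0,0,0,0]])

```text
clock: 44.95
position: [0.4752, -0.0848, 0.2905]
ee_rot: [-0.144, -0.692, -0.144, 0.693]
contact_force: [-0.2, -0.2, -1.4]
width: 0.0855
```

```bash
python3 - <<'E'
from h import *
print(manip.get_state()["position"],manip.get_state()["clock"])
for c in("top","side"):
    snap(c,c+"9")
    for n in "bottle_small_mid bottle_medium_mid bottle_large_mid timer_mid tube_block_mid petri_mid tray_small tray_medium tray_large".split():
        for r in manip.mark_of(c,n):
            if r["conf"]>.4: print(c,n,round(r["conf"],2),w(c,r["location"]).round(4))
    im,d=manip.get_image(c);m=manip.camera_model(c);K=np.array(m["mtx"])
    v,u=np.nonzero(d>0)
    p=np.stack([u,v],1).astype(float)[:,None];q=cv2.undistortPoints(p,K,np.array([m["k1"],0,0,0.]))[:,0]
    z=d[v,u];P=(np.c_[q*z[:,None],z]-np.array(m["t"]))@np.array(m["R"])
    for n,(x,y,h) in dict(S=(.425,-.277,.104),M=(.4855,.3055,.118),L=(.496,.102,.131)).items():
        k=P[(np.hypot(P[:,0]-x,P[:,1]-y)<.04)&(np.abs(P[:,2]-h)<.006)][:,:2]
        if len(k):print(c,n,len(k),((k.min(0)+k.max(0))/2).round(4))
E
```

```text
[ 0.47524565 -0.08484345  0.29050275] 44.95
top bottle_small_mid 0.59 [0.3746 0.3163 0.0516]
top bottle_small_mid 0.44 [ 0.4184 -0.2757  0.0525]
top bottle_medium_mid 0.74 [0.4875 0.3076 0.0622]
top timer_mid 0.64 [ 0.6528 -0.0746  0.0107]
top tube_block_mid 0.61 [0.6416 0.2741 0.0188]
top petri_mid 0.55 [ 0.6264 -0.2256  0.0118]
top tray_small 0.71 [ 0.422  -0.2747  0.0517]
top tray_small 0.54 [0.4887 0.3092 0.0621]
top tray_small 0.53 [ 0.4229 -0.2759  0.0015]
top tray_medium 0.64 [0.4862 0.3031 0.0011]
top M 189 [0.4854 0.3076]
top L 252 [0.4966 0.1029]
side bottle_small_mid 0.97 [0.374  0.3119 0.0519]
side bottle_small_mid 0.8 [0.488  0.4185 0.0483]
side bottle_small_mid 0.76 [ 0.4265 -0.279   0.0582]
side bottle_medium_mid 0.88 [0.4867 0.3054 0.0595]
side bottle_large_mid 0.82 [0.4937 0.0972 0.0629]
side timer_mid 0.93 [ 0.6546 -0.0718  0.0102]
side tube_block_mid 0.95 [0.6384 0.2711 0.0142]
side petri_mid 0.59 [ 0.6301 -0.2275  0.0073]
side tray_small 0.7 [ 0.4278 -0.2789  0.0017]
side tray_medium 0.95 [0.4858 0.305  0.0015]
side tray_large 0.89 [0.4991 0.0979 0.0018]
side S 62 [ 0.4254 -0.276 ]
side M 190 [0.4836 0.3046]
side L 166 [0.4955 0.1018]
```

View pics/top9.png

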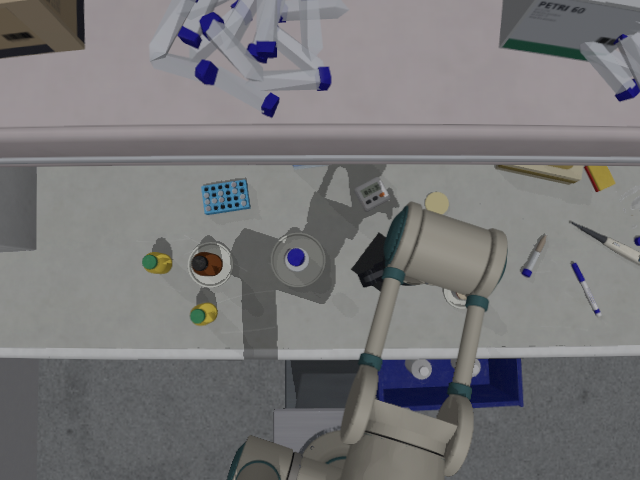

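View pics/side9.png

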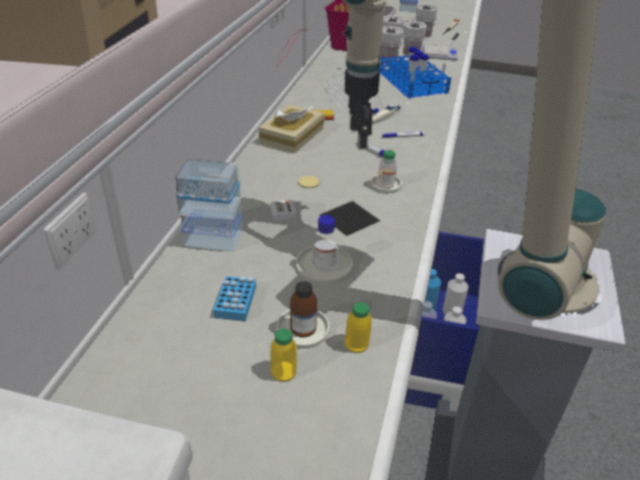

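The pictures show all three bottles upright and centred in their own trays, and the timer, rack and petri dish where they were. The arm is clear of everything. Handing in.

```bash
python3 -c "
from rig import manip
print(manip.sign_off())"
```

```text
the job is handed in; nothing more can be done
None
```

All three bottles now stand upright in the trays of their own size, and I handed the job in at about 46 s. I moved the large bottle to the mat, the small to the small tray, the medium to the medium tray, then the large to the large tray. Each was lowered slowly until the wrist force showed contact (under 10 N), then released.

**Final position:** both cameras' depth put the medium and large cap centres within about 2 mm of their tray centres. The small bottle was also within about 2 mm, but only in the side view, because the arm hid it from the top camera in the last picture. An earlier top picture also showed it standing in its tray.

**Bystanders:** the timer, tube rack, petri dish and yellow look-alikes read at their starting positions within the networks' usual scatter of a few millimetres. The gripper was empty and clear of everything.

**Disagreements:**
- With the arm in the way, the last top-view network pass found no large bottle or large tray above 0.4 confidence.
- The same pass gave two wrong readings for the small tray, at bottle mid-height and one of them at the medium bottle. The side view and the pictures showed everything correctly.
- The finger openings read 2 to 3 mm under the listed body widths, but every grip held.

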